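Load a bench shaker's bottle holder and thread its retaining rod

TASK

First stand the two loose white reagent bottles in the two empty wells of the blue holder on the shaker, so that the row of three is complete, and let go of them. Then take the red-handled retaining rod from its rest, thread it from the front (the control-panel side) over the bottle caps, through the front eye and then the rear eye, until the dark clip groove near its tip stands clear behind the rear eye, and finish while still holding it there, without forcing it against the eyes, so that I can snap the clip on. Leave the two dropper bottles and the timer where they are.

Things in the scene. Friction and masses are not known exactly. Their poses are not given: they have to be found in the camera images.
- shaker: low white bench shaker, fixed, housing 190 (x) x 130 x 42 mm; origin under its centre on the worktop, +x to its back, black control panel at -x. On its platform (top 50 mm up) a blue block 94 x 38 mm, top 74 mm up, with three wells in a row along x; beyond each end an aluminium post, 26 mm wide, carries a guide eye. Outer faces of the eyes at x = -59 and +59 mm, their tops 130 mm up
- well_front (a point): centre of the floor of the front well (x = -29 mm on the shaker, 56 mm above the worktop), empty at the start. Wells are 23.6 mm wide and 18 mm deep with a small chamfer; a seated bottle's origin is at this point and its cap top 54 mm above it
- well_middle (a point): the same for the middle well (x = 0), empty at the start
- well_rear (a point): the same for the rear well (x = +29 mm); it holds a bottle at the start
- eye_front (a point): centre of the front guide eye, at x = -54 mm and 117 mm above the worktop; frame as the shaker's. Level bore along x, 11.6 mm wide and 10 mm long; the eye is 25 mm across outside
- eye_rear (a point): centre of the rear guide eye, the same, at x = +54 mm, in line with the front eye. Between the eyes the rod passes 3 mm over the caps of seated bottles
- bottle_a: white reagent bottle, loose on the worktop in front of the shaker, upright; origin at the centre of its underside, z up. Body 20.6 mm wide up to 43 mm, white screw cap 17 mm wide from 40 to 54 mm; 14 g. The three bottles are alike and any may go in any well
- bottle_b: a second such white bottle, loose in front of the shaker
- bottle_c: a third such white bottle, already seated in the rear well
- rod: retaining rod, 60 g, level in its rest, axis 45 mm above the worktop. Origin on its axis at the middle of the handle, +x towards the tip. Round red handle 14 mm wide, x = -20 to +20 mm, then a steel shaft 8 mm wide, tapered over the last 8 mm to 3.6 mm. It balances about 65 mm from the origin; hold it by the handle, fingers closing level across it
- rod_tip (a point): tip of the rod, x = 163 mm in the rod's frame
- rod_groove (a point): middle of the dark clip groove, 2.5 mm wide, x = 151 mm in the rod's frame (131 mm beyond the end of the handle)
- rod_rest: low grey rest that carries the rod, fixed, to the right of the shaker; origin under its middle on the worktop, +x towards the rod's tip. Base 98 (x) x 56 x 8 mm, two notched uprights at x = -37 and +37 mm, tops about 51 mm up. The rod's origin lies at x = -75 mm, so the handle stands free beyond the rest's end
- dropper_brown: brown dropper bottle with a black cap, loose bystander; origin at the centre of its underside; 28 mm wide, 68 mm high, in front of the shaker among the loose white bottles
- dropper_white: white dropper bottle with a red cap, loose bystander; origin at the centre of its underside; 26 mm wide, 71 mm high, right of the rod rest
- bench_timer: flat bench timer, loose bystander; origin at the centre of its underside; 60 x 70 x 16 mm, at the right front
- analyser: large white bench analyser, fixed, always in the same place left of the shaker and in front of the robot: it fills y from -0.15 to +0.26 m, from x = 0.31 m (sloping front) back to the wall, 0.34 m high, with its open lid up to 0.61 m; swing the arm over or round it, not through it
Things that resemble listed ones, but are neither listed nor needed, are in the scene too. Leave any green or pink look-alike of the bottle_a alone.

How it is judged:
By the outcome, as a careful person would: the job done as asked, in the order asked, and still so for the second after the job is handed in, while the arm keeps its last pose, push and grip.
It also fails if it takes over 72 s, if anything falls off the work surface, if the arm or the gripper's body presses on something with over 40 N, if the wrist force passes 120 N, or if a joint passes its speed limit or range.

ROBOT

A 7-joint arm with a two-finger parallel gripper is mounted at the origin on a cart in front of the work surface, level with it; the furniture and walls round the work are solid. World frame = base frame: x ahead of the robot, y to its left, z up, the work surface at z = 0. Lengths are in m, angles in rad, forces in N, time in s.
With the tool pointing down it reaches from about 0.35 to 0.9 m from the base axis. Payload 19.9 kg.
Tool frame: the origin (TCP) lies where the fingers leave the gripper's body, on its centre line; the fingertips stand manip.tips_ahead ahead of it and the grasp point (between the pads) lies 78 mm ahead of it (manip.tips_ahead is the distance from the TCP to the fingertips, in m); z points along the fingers, y is the line along which they close (so a half turn about z gives the same grasp; the last joint's range is limited). The gripper opens to 94 mm and grips with 3 to 60 N. Pads are 16 mm wide; open, the fingers measure 119 mm over their backs; the gripper's body (75 mm by 177 mm) begins 78 mm behind the grasp point.
Start: joints at [1.292, 0.417, -0.01, 1.614, 0.005, 1.111, -0.053], TCP at [0.147, -0.608, 0.303] pointing down, gripper open.
Joint ranges: [-2.81, 2.81], [-0.39, 2.02], [-1.27, 1.25], [0.06, 2.57], [-1.19, 4.33], [0.19, 2], [-2.82, 2.82]. Speed limits (rad/s): [1.89, 1.89, 2.39, 2.39, 3.01, 3.01, 3.01].

INTERFACE

Orientations are given as a unit quaternion [w, x, y, z].
In Python, from cell import manip gives the robot as it stands.
- The arm moves only by the tool jog_arm, never from a script. Its argument "targets" is a list of rows, each a list of 2 entries, a list of its own where there are three numbers: the shift along the world's x, y, z in mm, then the turn about the world's z in units of 5 degrees (1.0 is 5 degrees). A call has 1 to 5 rows; each row shifts and turns the commanded pose from where the row before left it; what a row does not reach is not made up. A row lasts 1/10 s, in which the tool goes at most 50 mm and 8.59 degrees, less where a joint would pass 70% of its speed; a pose out of reach is approached as far as the arm can. A call is refused whole if a number of a shift passes 50 or a number of a turn 1, either way. A call with a gripper value outside its range is refused whole. "fingers" is the closure in counts, from 0 (fully open) to 255 (shut), set as the call begins (left out, the last holds). The fingers move at their own pace and stop on an object; the grip force is fixed at half the most. Time passes only in rows, so rows that do not move let the fingers close. It gives the time, the measured TCP pose, the force, the opening and the grip force at its end, in the units of the state.
- manip.observe(): the state, without advancing time (a new reading comes with each control period).
- manip.snapshot(name): name is "scene" or "top"; returns a dict with "image" (480x640x3 uint8, red, green, blue), "depth" (480x640 float32, m along the optical axis (not along the pixel's ray), 0 where there is no reading), "K" (3x3 intrinsics, pixels), "k1" (the pictures are not rectified: a ray, as slopes to the right and down, at radius r is drawn at 1 + k1 r^2 times it, then the intrinsics apply), "rvec" (rotation vector, rad) and "tvec" (3), from world to camera coordinates, as OpenCV has them. Camera axes: x right, y down, z forward; pixel columns grow to the right and rows downward; lengths in m; the calibration is good to about 2 mm. A picture is of the moment at which its call begins.
- manip.sign_off(): hands the job in; it is judged then, once.
Trained networks look in the newest picture that a camera, given by its name, has taken for a name from the list of things; names that differ only in an ending like _2 or _b are one class to them, and where a whole thing is asked for, a point or a joint stands for the part that bears it (a point fixed in the world has none). Each returns a list of dicts, best first, with "p" (0 to 1); they miss things now and then, are a little off and sometimes report something else, mostly with a low value. They report only what shows in the picture. A call takes as long as a camera call. They do not tell look-alikes from the thing itself.
- manip.silhouettes(camera, thing): "region" (480x640 bool, what is visible of it) and "bbox" ([left, top, width, height] in pixels, round what is visible of it).
- manip.pinpoint(camera, thing): "at" ([row, column] in pixels: a listed point, or the origin of a listed thing).
The state is a dict: "clock": time; "joints": joint angles; "qd": joint speeds; "joint_efforts": joint torques, N m; "position": TCP position; "tcp_rot": TCP orientation; "contact_force": force on the tool from outside, world axes, zero at the start; "ft_torque": the same for the moment, N m; "opening": finger opening in m; "grasp_force": force on a finger pad.
Only numpy, scipy, OpenCV 4.12 (cv2) and the standard library are available. Lean on these libraries where they do the work, as an engineer would, in place of code of your own. Each camera call takes 0.05 s, during which the arm holds its last target. There are 200 camera calls.

## Working session

There is one attempt and no reset: what is moved stays moved. The work goes in short steps, Python scripts to look and compute and a tool call to move; the robot and the scene stay as the last step left them, time stands still between calls to the robot, and variables do not carry over. Pictures are saved under pics/ and viewed, at most 10 in all, crops included, and the job is handed in when it is done.

Besides the shell and the picture viewer there is one more tool, called after ">>>" as name(argument=value, ...), one argument or row to a line, values as JSON. jog_arm: Moves the arm, as the interface text tells. Its arguments: {"type":"object","properties":{"targets":{"type":"array"},"fingers":{"type":"number"}},"required":["targets"]}

```bash
mkdir -p pics; ls; cat > h.py <<'E'
import numpy as np,cv2
from cell import manip
def cam(n):
    s=manip.snapshot(n); s['R']=cv2.Rodrigues(np.array(s['rvec'],float))[0]; s['t']=np.array(s['tvec'],float).ravel(); return s
def ray(s,rc):
    K=s['K'];d=np.array([(rc[1]-K[0][2])/K[0][0],(rc[0]-K[1][2])/K[1][1]]);u=d.copy()
    for _ in range(20): u=d/(1+s['k1']*(u@u))
    return np.array([u[0],u[1],1.])
def atz(s,rc,z):
    r=s['R'].T@ray(s,rc); c=-s['R'].T@s['t']; return c+r*(z-c[2])/r[2]
def atd(s,rc):
    d=s['depth'][int(round(rc[0])),int(round(rc[1]))]; return s['R'].T@(ray(s,rc)*d-s['t'])
def cloud(s,m):
    return np.array([atd(s,p) for p in np.argwhere(m&(s['depth']>0))])
def save(s,n,crop=None,f=1):
    im=s['image'][:,:,::-1]
    if crop: a,b,c,d=crop; im=im[a:b,c:d]
    cv2.imwrite('pics/'+n,cv2.resize(im,None,fx=f,fy=f,interpolation=cv2.INTER_CUBIC))
E
python3 - <<'E'
from h import *
np.set_printoptions(precision=4,suppress=True)
print(manip.observe()); print(manip.tips_ahead)
Z=dict(shaker=0,well_front=.056,well_middle=.056,well_rear=.056,eye_front=.117,eye_rear=.117,bottle_a=0,rod=.045,rod_tip=.045,rod_groove=.045,rod_rest=0,dropper_brown=0,dropper_white=0,bench_timer=0)
for n in('scene','top'):
    s=cam(n);save(s,n+'0.png')
    print(n,-s['R'].T@s['t'],s['k1'])
    for k,z in Z.items():
        print(k,[(np.round(r['p'],2),np.round(r['at']),atz(s,r['at'],z)[:2].round(4)) for r in manip.pinpoint(n,k)][:5])
E
```

```text
pics
{'clock': 0.0, 'joints': array([ 1.2925,  0.4179, -0.0103,  1.6142,  0.0047,  1.1107, -0.053 ]), 'qd': array([-0.0007, -0.0001, -0.0009, -0.    ,  0.0014,  0.0022, -0.0016]), 'joint_efforts': array([  0.0002, -85.1241,   0.6391, -42.5981,  -0.0489,   0.0187,
         0.0001]), 'position': array([ 0.1465, -0.6073,  0.302 ]), 'tcp_rot': array([-0.0006,  0.993 ,  0.1181, -0.0001]), 'contact_force': array([0.1297, 0.1131, 0.3089]), 'ft_torque': array([ 0.0161, -0.0168, -0.045 ]), 'grasp_force': 0.0, 'opening': 0.09395168091590876}
0.0972
scene [-0.1595 -0.4561  0.7343] -0.025841024793963125
shaker [(np.float64(0.56), array([258., 339.]), array([ 0.592 , -0.2701]))]
well_front [(np.float64(0.71), array([251., 339.]), array([ 0.5548, -0.2777])), (np.float64(0.36), array([282., 419.]), array([ 0.5106, -0.4499]))]
well_middle [(np.float64(0.93), array([236., 344.]), array([ 0.6028, -0.2765]))]
well_rear [(np.float64(0.88), array([232., 344.]), array([ 0.6171, -0.2735]))]
eye_front [(np.float64(0.73), array([229., 332.]), array([ 0.5481, -0.2637]))]
eye_rear [(np.float64(0.66), array([20
[... 2345 characters left out ...]
array([ 0.6443, -0.462 ]))]
rod_groove [(np.float64(0.7), array([191., 401.]), array([ 0.641 , -0.4611]))]
rod_rest [(np.float64(0.91), array([224., 396.]), array([ 0.5679, -0.4494])), (np.float64(0.64), array([217., 325.]), array([ 0.5902, -0.2705])), (np.float64(0.16), array([224., 326.]), array([ 0.5727, -0.2735]))]
dropper_brown [(np.float64(0.6), array([290., 336.]), array([ 0.4045, -0.295 ]))]
dropper_white [(np.float64(0.52), array([238., 440.]), array([ 0.5304, -0.5579])), (np.float64(0.39), array([294., 336.]), array([ 0.3941, -0.2948])), (np.float64(0.18), array([198., 323.]), array([ 0.638, -0.267]))]
bench_timer [(np.float64(0.83), array([277., 445.]), array([ 0.432 , -0.5655]))]
```

```bash
python3 - <<'E'
from h import *
s=cv2.imread('pics/scene0.png');t=cv2.imread('pics/top0.png')
cv2.imwrite('pics/s1.png',cv2.resize(s[170:390,240:530],None,fx=2.7,fy=2.7,interpolation=cv2.INTER_CUBIC))
cv2.imwrite('pics/t1.png',cv2.resize(t[160:350,270:480],None,fx=3,fy=3,interpolation=cv2.INTER_CUBIC))
E
```

```text
(no output)
```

View pics/s1.png

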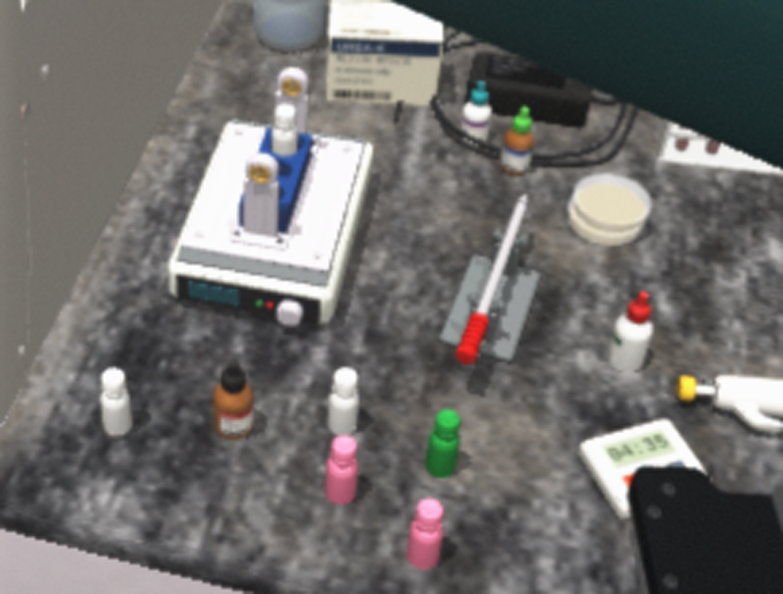

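View pics/t1.png

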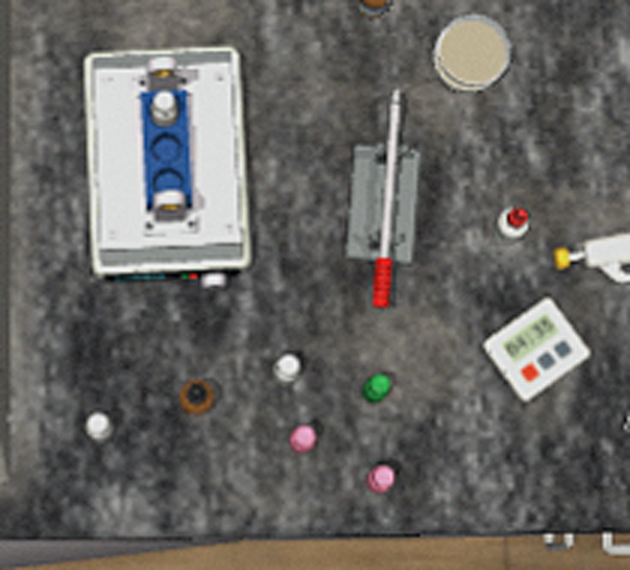

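The scene view shows the shaker at upper left, with one white bottle in its rear well. The loose white bottles are at crop (115,402) and (344,402), with the brown dropper between them. The pink and green look-alikes are further forward, and the rod lies on its rest. Next I'll refine the positions.

```bash
cat > meas.py <<'E'
from h import *
np.set_printoptions(precision=4,suppress=True)
def W(s,m,z): return np.array([atz(s,p,z)[:2] for p in np.argwhere(m)])
def rect(P): 
    r=cv2.minAreaRect((P*1000).astype(np.float32)); return np.round(np.array([*r[0],*r[1],r[2]]),1)
if __name__=='__main__':
  for n in('top','scene'):
    s=cam(n); print(n,s['K'][0][0])
    hsv=cv2.cvtColor(s['image'],cv2.COLOR_RGB2HSV)
    H,S,V=[hsv[:,:,i].astype(int) for i in range(3)]
    rr,cc=np.mgrid[:480,:640]
    D=s['depth']; u=(cc-s['K'][0][2])/s['K'][0][0];v=(rr-s['K'][1][2])/s['K'][1][1]
    f=1+s['k1']*(u*u+v*v);f=1+s['k1']*(u*u+v*v)/f**2
    P=(np.dstack([u/f*D,v/f*D,D])-s['t'])@s['R']
    np.save(n+'P.npy',P)
    X,Y,Zz=P[...,0],P[...,1],P[...,2]; ok=D>0
    blue=(H>100)&(H<128)&(S>120)&(X>.5)&(X<.7)&(Y>-.33)&(Y<-.2)
    print('blue',blue.sum(),rect(P[blue&(abs(Zz-.074)<.006)][:,:2]),np.median(Zz[blue]))
    for nm,(x,y) in dict(L=(.374,-.221),R=(.424,-.371),C=(.632,-.268)).items():
        zt=.11 if nm=='C' else .054
        m=ok&(abs(X-x)<.02)&(abs(Y-y)<.02)&(abs(Zz-zt)<.006)
        print(nm,m.sum(),P[m].mean(0) if m.any() else '', P[m].min(0),P[m].max(0))
    m=ok&(X>.5)&(X<.7)&(Y>-.33)&(Y<-.2)&(Zz>.117)
    for sel in (X<.58,X>.6):
        q=P[m&sel]; 
        if len(q): print('eye',len(q),q.mean(0),q.min(0),q.max(0))
    m=ok&(X>.45)&(X<.75)&(Y>-.4)&(Y<-.18)&(abs(Zz-.042)<.004); print('housing',rect(P[m][:,:2]))
    red=((H<6)|(H>174))&(S>150)&(V>90)&(X>.43)&(X<.54)&(Y>-.48)&(Y<-.42)
    print('handle',red.sum(),rect(P[red][:,:2]),np.max(Zz[red]))
    m=ok&(X>.53)&(X<.68)&(Y>-.49)&(Y<-.42)&(Zz>.04)&(Zz<.056)&(V>120)
    q=P[m|red&(Zz>.04)]; c=q.mean(0);e=np.linalg.svd(q-c)[2][0]; print('rod',len(q),c,e,q.min(0),q.max(0))
E
python3 meas.py
```

```text
top 623.4768008912854
blue 404 [ 591.6 -271.8   94.8   35.     2. ] 0.07179787747593583
L 33 [ 0.3723 -0.2126  0.0544] [ 0.3654 -0.2183  0.05  ] [ 0.3796 -0.2062  0.0596]
R 32 [ 0.4166 -0.3656  0.0537] [ 0.4088 -0.3719  0.0483] [ 0.4235 -0.3593  0.0596]
C 52 [ 0.6264 -0.2693  0.1097] [ 0.6126 -0.2798  0.1044] [ 0.6474 -0.2561  0.1156]
eye 49 [ 0.537  -0.2721  0.1263] [ 0.5323 -0.2828  0.118 ] [ 0.543  -0.2617  0.1354]
eye 49 [ 0.6449 -0.2691  0.1263] [ 0.6393 -0.2799  0.1178] [ 0.6514 -0.2587  0.1334]
housing [ 588.9 -270.4  191.8  128.7    1.4]
handle 91 [ 486.2 -446.1   18.1   46.3   82.5] 0.058414486018248724
rod 232 [ 0.5459 -0.45    0.0492] [-0.9935  0.113   0.0153] [ 0.4633 -0.4673  0.0412] [ 0.6437 -0.4355  0.0584]
scene 481.81086799500696
blue 197 [ 594.4 -275.9   94.4   36.4    3.7] 0.07458780892777825
L 58 [ 0.3737 -0.217   0.0534] [ 0.3668 -0.2239  0.0481] [ 0.3832 -0.2102  0.0567]
R 58 [ 0.4181 -0.369   0.0532] [ 0.4117 -0.3766  0.0484] [ 0.4286 -0.3617  0.0567]
C 96 [ 0.6341 -0.2731  0.1097] [ 0.6144 -0.2854  0.1042] [ 0.6519 -0.26    0.116 ]
eye 73 [ 0.5384 -0.2769  0.1254] [ 0.533  -0.2884  0.1172] [ 0.5453 -0.2645  0.1309]
eye 63 [ 0.6461 -0.2735  0.1255] [ 0.6401 -0.2842  0.1179] [ 0.6553 -0.2618  0.1338]
housing [ 591.1 -274.4  188.5  127.3    2. ]
handle 130 [ 488.9 -446.    48.9   17.5    2.1] 0.05464155691176697
rod 293 [ 0.5407 -0.4528  0.0495] [-0.9934  0.1137  0.0133] [ 0.4645 -0.4701  0.0408] [ 0.6479 -0.4379  0.0546]
```

>>> jog_arm(
  targets=[
    [[34,30,0],-0.5],
    [[34,30,0],-0.5],
    [[34,30,0],-0.5],
    [[34,30,0],-0.5],
    [[34,30,0],-0.3],
  ],
  fingers=100,
)

```text
clock: 2.1
position: [0.3178, -0.4562, 0.3028]
tcp_rot: [0.0, 1.0, 0.017, 0.0]
contact_force: [0.6, -1.5, -1.0]
opening: 0.0591
grasp_force: 0.0
```

>>> jog_arm(
  targets=[
    [[34,30,0],0],
    [[34,30,0],0],
    [[33,30,0],0],
    [[0,0,-40],0],
    [[0,0,0],0],
  ],
)

```text
clock: 2.6
position: [0.417, -0.3658, 0.2592]
tcp_rot: [-0.002, 1.0, 0.019, -0.002]
contact_force: [-0.9, -0.1, -0.0]
opening: 0.057
grasp_force: 0.0
```

```bash
python3 - <<'E'
from h import *
s=cam('scene');save(s,'s2.png')
o=manip.observe();print(o['clock'],o['joints'],o['position'],o['tcp_rot'],o['opening'],o['contact_force'])
E
```

```text
2.65 [ 0.77901851  0.34363747 -0.1373622   1.82485419  0.05554045  0.98067711
 -0.91607356] [ 0.41680372 -0.36718214  0.26141807] [-0.00120122  0.99983402  0.01811613 -0.00151518] 0.057393384559146145 [-0.76693226 -0.09434678  1.08698711]
```

View pics/s2.png

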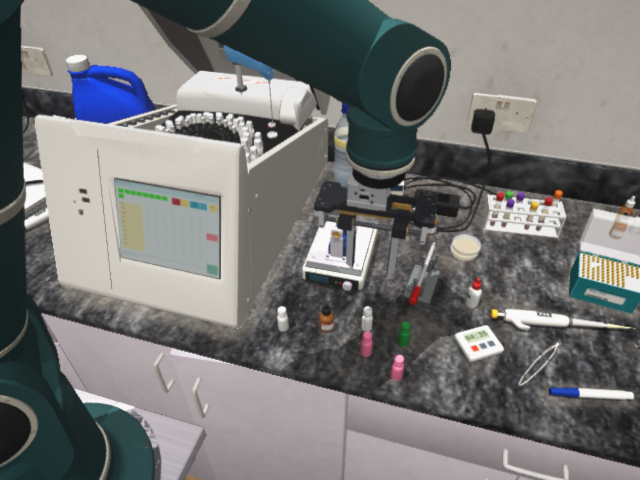

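The arm passes well above the analyser, and the gripper is above the right-hand white bottle at (367,320). I'll descend and grasp it.

>>> jog_arm(
  targets=[
    [[0,0,-40],0],
    [[0,0,-40],0],
    [[0,0,-35],0],
    [[0,0,-27],0],
    [[0,0,0],0],
  ],
)

```text
clock: 3.15
position: [0.4161, -0.3681, 0.1191]
tcp_rot: [-0.001, 1.0, 0.017, -0.002]
contact_force: [-1.2, -0.3, 0.5]
opening: 0.0572
grasp_force: 0.0
```

>>> jog_arm(
  targets=[
    [[0,0,0],0],
    [[0,0,0],0],
    [[0,0,0],0],
    [[0,0,0],0],
    [[0,0,0],0],
  ],
  fingers=255,
)

```text
clock: 3.65
position: [0.4178, -0.3677, 0.1212]
tcp_rot: [0.0, 1.0, 0.018, 0.0]
contact_force: [0.4, -0.5, 0.1]
opening: 0.0207
grasp_force: 0.5
```

>>> jog_arm(
  targets=[
    [[0,0,0],0],
    [[0,0,30],0],
    [[0,0,40],0],
    [[0,0,0],0],
    [[0,0,0],0],
  ],
)

```text
clock: 4.15
position: [0.4178, -0.3677, 0.1912]
tcp_rot: [0.001, 1.0, 0.018, 0.001]
contact_force: [0.2, 0.0, -0.0]
opening: 0.0198
grasp_force: 30.0
```

```bash
cat > held.py <<'E'
from meas import *
# bottle silhouettes in both cams: white pixels near the gripper; report cloud stats
o=manip.observe();p=o['position'];q=o['tcp_rot'];print(o['clock'],p,q,o['opening'],o['grasp_force'],o['contact_force'])
for n in('scene','top'):
    s=cam(n)
    for r in manip.silhouettes(n,'bottle_a'):
        c=cloud(s,r['region']); 
        if len(c): print(n,round(r['p'],2),r['bbox'],len(c),np.median(c,0),c.min(0),c.max(0))
    save(s,'h_%s_%d.png'%(n,o['clock']*100))
E
python3 held.py
```

```text
4.15 [ 0.4178 -0.3677  0.1912] [0.0005 0.9998 0.018  0.0005] 0.019815385636672567 29.989299774169922 [ 0.1847  0.0027 -0.0062]
scene 0.85 [391.7, 353.9, 15.6, 28.7] 292 [ 0.3237 -0.4426  0.0317] [ 0.3186 -0.4526 -0.0022] [ 0.3794 -0.4316  0.0557]
scene 0.63 [277.5, 308.0, 11.2, 22.7] 217 [ 0.3696 -0.2192  0.0334] [ 0.3635 -0.2266  0.0052] [ 0.3811 -0.2069  0.057 ]
scene 0.61 [339.3, 210.9, 10.4, 10.7] 65 [ 0.6183 -0.2723  0.1054] [ 0.6121 -0.2795  0.0895] [ 0.6293 -0.2664  0.1119]
scene 0.57 [362.8, 278.6, 12.4, 27.9] 225 [ 0.4125 -0.3701  0.0993] [ 0.4076 -0.3793  0.0715] [ 0.4242 -0.3591  0.1267]
scene 0.55 [397.0, 319.2, 16.3, 32.9] 275 [ 0.3967 -0.4416  0.0302] [ 0.3913 -0.4522 -0.0026] [ 0.4432 -0.4296  0.0562]
scene 0.51 [360.9, 330.5, 8.4, 25.6] 240 [ 0.3566 -0.381   0.0334] [ 0.3518 -0.3902  0.0025] [ 0.369  -0.3702  0.0568]
scene 0.32 [303.4, 197.0, 69.2, 94.9] 1839 [ 0.5104 -0.2742  0.0448] [ 0.3812 -0.3581 -0.0023] [ 0.6509 -0.1988  0.2265]
top 0.54 [389.3, 285.9, 13.4, 10.3] 51 [ 0.3948 -0.437   0.039 ] [ 0.3524 -0.4465  0.0009] [ 0.4026 -0.3913  0.4237]
top 0.53 [394.1, 316.6, 3.6, 6.4] 43 [ 0.3261 -0.4348  0.0499] [ 0.32   -0.4425  0.0294] [ 0.3347 -0.4301  0.0598]
```

>>> jog_arm(
  targets=[
    [[0,0,47],0],
    [[0,0,47],0],
    [[35,19,0],0],
    [[35,19,0],0],
    [[35,19,0],0],
  ],
)

```text
clock: 4.85
position: [0.5236, -0.3098, 0.2842]
tcp_rot: [-0.0, 1.0, 0.018, -0.0]
contact_force: [-0.6, -0.7, 0.5]
opening: 0.0196
grasp_force: 30.0
```

>>> jog_arm(
  targets=[
    [[35,19,0],0],
    [[34,18,0],0],
    [[0,0,-30],0],
    [[0,0,-30],0],
    [[0,0,-20],0],
  ],
)

```text
clock: 5.35
position: [0.591, -0.2729, 0.2014]
tcp_rot: [-0.001, 1.0, 0.018, -0.002]
contact_force: [0.5, 0.1, -0.1]
opening: 0.02
grasp_force: 30.0
```

>>> jog_arm(
  targets=[
    [[0,0,0],0],
    [[0,0,0],0],
  ],
)

```text
clock: 5.55
position: [0.5917, -0.2735, 0.2046]
tcp_rot: [-0.0, 1.0, 0.018, -0.0]
contact_force: [0.3, 0.2, 0.3]
opening: 0.0201
grasp_force: 30.0
```

```bash
python3 held.py | grep -v top; python3 - <<'E'
import cv2,glob,os
f=max(glob.glob('pics/h_scene_*'),key=os.path.getmtime);im=cv2.imread(f)[150:310,250:430]
cv2.imwrite('pics/s3.png',cv2.resize(im,None,fx=4,fy=3.7,interpolation=cv2.INTER_CUBIC))
E
```

```text
5.55 [ 0.5917 -0.2735  0.2046] [-0.0003  0.9998  0.0181 -0.0004] 0.020091564664775755 29.989308714866638 [0.2989 0.1614 0.2872]
scene 0.63 [339.3, 206.5, 8.1, 25.8] 189 [ 0.5873 -0.2764  0.1169] [ 0.5454 -0.2852  0.0008] [ 0.7555 -0.2262  0.1402]
scene 0.62 [390.6, 354.5, 13.3, 26.2] 253 [ 0.3229 -0.442   0.0313] [ 0.3184 -0.4523 -0.0009] [ 0.3429 -0.4305  0.0562]
scene 0.61 [278.5, 308.8, 10.4, 19.7] 202 [ 0.3694 -0.2193  0.0336] [ 0.3642 -0.227   0.0056] [ 0.3823 -0.2074  0.0563]
scene 0.48 [397.1, 321.5, 17.8, 28.0] 238 [ 0.3965 -0.4416  0.0345] [ 0.392  -0.4513  0.0012] [ 0.4114 -0.4316  0.058 ]
scene 0.47 [360.0, 331.8, 10.6, 22.3] 240 [ 0.3566 -0.3811  0.0344] [ 0.3522 -0.3901 -0.0007] [ 0.4122 -0.3684  0.0562]
scene 0.44 [409.2, 241.9, 28.9, 64.1] 372 [ 0.5294 -0.4524  0.0493] [ 0.464 -0.469 -0.001] [ 0.6908 -0.436   0.0546]
```

View pics/s3.png

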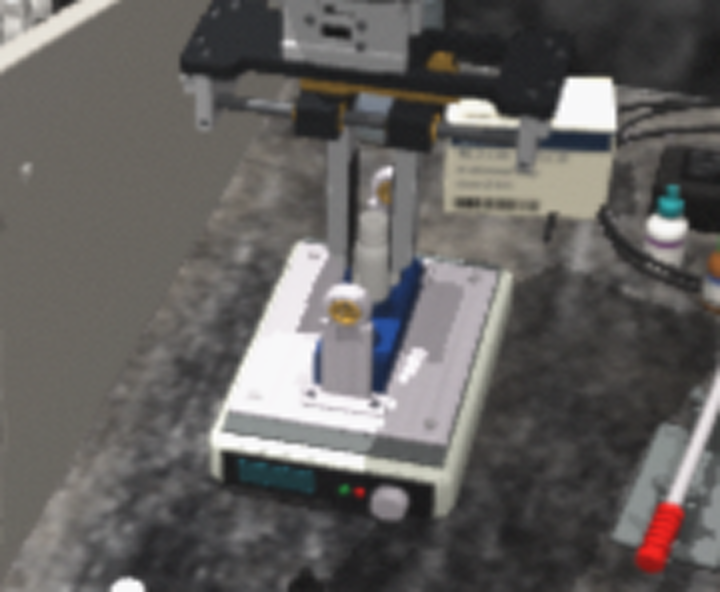

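The held bottle hovers over the middle well, between the front eye at crop (345,308) and the rear bottle. I'll lower it gently.

>>> jog_arm(
  targets=[
    [[0,0,-6],0],
    [[0,0,-5],0],
    [[0,0,-3],0],
    [[0,0,0],0],
  ],
)

```text
clock: 6.15
position: [0.5914, -0.2735, 0.19]
tcp_rot: [-0.0, 1.0, 0.018, -0.0]
contact_force: [-0.1, 0.1, -0.1]
opening: 0.0197
grasp_force: 30.0
```

>>> jog_arm(
  targets=[
    [[0,0,-2],0],
    [[0,0,-2],0],
    [[0,0,0],0],
  ],
)

```text
clock: 6.45
position: [0.5915, -0.2735, 0.1864]
tcp_rot: [-0.0, 1.0, 0.018, -0.0]
contact_force: [-0.6, -0.0, 0.4]
opening: 0.0198
grasp_force: 30.0
```

>>> jog_arm(
  targets=[
    [[0,0,-4],0],
    [[0,0,-3],0],
    [[0,0,-1],0],
    [[0,0,0],0],
  ],
)

```text
clock: 6.85
position: [0.5916, -0.2735, 0.1784]
tcp_rot: [-0.0, 1.0, 0.018, -0.0]
contact_force: [0.1, 0.7, 0.1]
opening: 0.0198
grasp_force: 30.0
```

>>> jog_arm(
  targets=[
    [[0,0,-1],0],
    [[0,0,0],0],
    [[0,0,0],0],
    [[0,0,0],0],
    [[0,0,0],0],
  ],
  fingers=100,
)

```text
clock: 7.35
position: [0.5917, -0.2736, 0.1777]
tcp_rot: [-0.0, 1.0, 0.018, 0.0]
contact_force: [-0.4, -0.3, 0.3]
opening: 0.0554
grasp_force: 0.0
```

>>> jog_arm(
  targets=[
    [[0,0,20],0],
    [[0,0,40],0],
    [[0,0,40],0],
    [[0,0,20],0],
    [[-12,0,0],1],
  ],
)

```text
clock: 7.85
position: [0.5812, -0.2735, 0.3011]
tcp_rot: [0.001, 0.998, 0.062, 0.002]
contact_force: [1.3, 1.1, -0.1]
opening: 0.0574
grasp_force: 0.0
```

>>> jog_arm(
  targets=[
    [[-12,0,0],1],
    [[-12,0,0],1],
    [[-12,0,0],1],
    [[-12,0,0],1],
    [[-12,0,0],1],
  ],
)

```text
clock: 8.35
position: [0.5191, -0.2735, 0.2977]
tcp_rot: [0.0, 0.961, 0.278, -0.0]
contact_force: [-0.2, -0.9, -0.3]
opening: 0.057
grasp_force: 0.0
```

>>> jog_arm(
  targets=[
    [[-12,0,0],1],
    [[-12,0,0],1],
    [[-12,0,0],1],
    [[-12,0,0],1],
    [[-12,0,0],1],
  ],
)

```text
clock: 8.85
position: [0.4591, -0.2735, 0.2977]
tcp_rot: [0.0, 0.878, 0.479, -0.0]
contact_force: [-0.5, -0.1, -0.1]
opening: 0.0568
grasp_force: 0.0
```

>>> jog_arm(
  targets=[
    [[-12,0,0],1],
    [[-12,0,0],1],
    [[-12,0,0],1],
    [[-13,0,0],1],
    [[-13,0,0],1],
  ],
)

```text
clock: 9.35
position: [0.3971, -0.2735, 0.2977]
tcp_rot: [0.0, 0.753, 0.658, -0.0]
contact_force: [-0.4, 0.0, 0.5]
opening: 0.0572
grasp_force: 0.0
```

>>> jog_arm(
  targets=[
    [[-12,0,0],1],
    [[-12,0,0],0.6],
    [[0,0,0],0],
  ],
)

```text
clock: 9.65
position: [0.3726, -0.2738, 0.2978]
tcp_rot: [0.0, 0.707, 0.707, -0.0]
contact_force: [-0.3, 0.5, 0.2]
opening: 0.0569
grasp_force: 0.0
```

```bash
python3 - <<'E'
from h import *
s=cam('scene');save(s,'s4.png')
o=manip.observe();print(o['clock'],o['joints'],o['position'],o['tcp_rot'],o['opening'],o['contact_force'])
E
python3 meas.py
```

```text
9.7 [ 0.96180886  0.15186224 -0.43134348  1.99439692  0.07535037  1.0098467
  0.49385676] [ 0.37344934 -0.27372034  0.29789774] [ 2.99507037e-04  7.07417647e-01  7.06795693e-01 -1.78730558e-04] 0.057168739730663526 [0.99269559 0.2027027  0.72856161]
top 623.4768008912854
blue 310 [ 591.6 -271.8   95.2   35.     1.9] 0.07299003867612705Traceback (most recent call last):
  File "meas.py", line 22, in <module>
    print(nm,m.sum(),P[m].mean(0) if m.any() else '', P[m].min(0),P[m].max(0))
                                                      ~~~~~~~~^^^
    return umr_minimum(a, axis, None, out, keepdims, initial, where)
ValueError: zero-size array to reduction operation minimum which has no identity
```

View pics/s4.png

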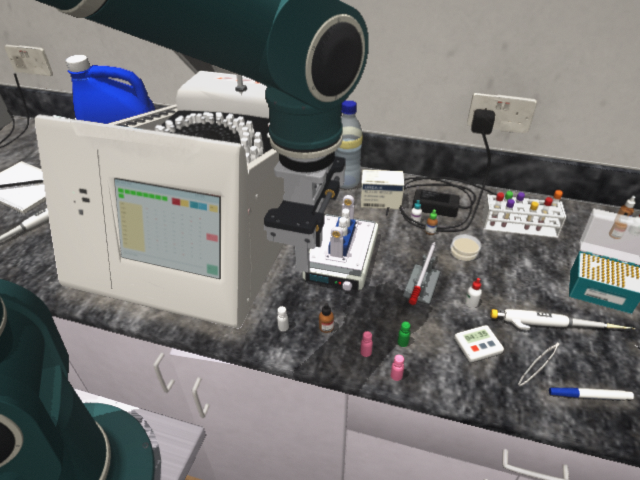

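The middle well is now filled. Before going down beside the analyser I'll check the wrist geometry in the depth data.

```bash
python3 - <<'E'
from meas import *
s=cam('scene');p=manip.observe()['position']
m=np.zeros((480,640),bool);m[:260,240:380]=1
hsv=cv2.cvtColor(s['image'],cv2.COLOR_RGB2HSV);teal=(hsv[...,0]>75)&(hsv[...,0]<105)&(hsv[...,1]>90)&(hsv[...,2]<130)
c=cloud(s,m)-p; c=c[(abs(c[:,0])<.25)&(abs(c[:,1])<.25)]
for z in np.arange(-.1,.5,.03):
    q=c[abs(c[:,2]-z)<.015]
    if len(q):print(z.round(2),len(q),q.min(0)[:2],q.max(0)[:2])
mm=np.zeros((480,640),bool);mm[:150,50:300]=1
c=cloud(s,teal&mm); 
for x in np.arange(0,.45,.04):
    q=c[abs(c[:,0]-x)<.02]
    if len(q):print('arm',x,q.min(0),q.max(0))
E
```

```text
-0.1 650 [ 0.0124 -0.0113] [0.2261 0.1307]
-0.07 878 [-0.041  -0.0117] [0.25   0.2244]
-0.04 954 [-0.0418 -0.0114] [0.25   0.2156]
-0.01 487 [-0.0814 -0.0352] [0.1532 0.1456]
0.02 1410 [-0.0884 -0.036 ] [0.0854 0.1307]
0.05 2148 [-0.0897 -0.0362] [0.09   0.1315]
0.08 1001 [-0.0424 -0.039 ] [0.0136 0.0327]
0.11 914 [-0.049  -0.0491] [0.0164 0.0405]
0.14 1631 [-0.0486 -0.0496] [0.0168 0.0435]
0.17 1506 [-0.0499 -0.0546] [0.0089 0.0425]
0.2 1606 [-0.0777 -0.0711] [0.019  0.0629]
0.23 2574 [-0.1044 -0.0739] [0.0251 0.0394]
0.26 3767 [-0.124  -0.0731] [0.0242 0.0314]
0.29 3446 [-0.1318 -0.0666] [0.0096 0.0177]
0.32 737 [-0.1319 -0.0291] [-0.061   0.0113]
arm 0.12 [ 0.1372 -0.1708  0.6415] [ 0.1372 -0.1708  0.6415]
arm 0.16 [ 0.1402 -0.2247  0.6136] [ 0.18   -0.1756  0.6411]
arm 0.2 [ 0.1801 -0.2515  0.5913] [ 0.22   -0.1887  0.6331]
arm 0.24 [ 0.22   -0.2724  0.5656] [ 0.26   -0.2383  0.6244]
arm 0.28 [ 0.26   -0.2957  0.5098] [ 0.3    -0.2596  0.6145]
arm 0.32 [ 0.3    -0.2972  0.4318] [ 0.34   -0.2425  0.6062]
arm 0.36 [ 0.34   -0.2798  0.4844] [ 0.3686 -0.2307  0.4866]
```

>>> jog_arm(
  targets=[
    [[0,27,0],0],
    [[0,26,0],0],
    [[0,0,-40],0],
    [[0,0,-40],0],
    [[0,0,0],0],
  ],
)

```text
clock: 10.3
position: [0.3726, -0.2193, 0.2144]
tcp_rot: [-0.003, 0.707, 0.708, -0.0]
contact_force: [0.2, 0.2, 0.4]
opening: 0.0574
grasp_force: 0.0
```

>>> jog_arm(
  targets=[
    [[0,0,-20],0],
    [[0,0,-20],0],
    [[0,0,-15],0],
    [[0,0,0],0],
  ],
)

```text
clock: 10.7
position: [0.374, -0.2206, 0.1627]
tcp_rot: [-0.001, 0.707, 0.707, -0.0]
contact_force: [-0.1, 0.7, 1.5]
opening: 0.0567
grasp_force: 0.0
```

```bash
python3 - <<'E'
from meas import *
o=manip.observe();print(o['clock'],o['position'],o['contact_force'],o['joint_efforts'])
s=cam('scene');save(s,'s5.png',(90,370,180,460),2.1)
E
```

```text
10.7 [ 0.374  -0.2206  0.1627] [-0.1204  0.715   1.5313] [ -0.5503 -56.0085  -4.2019 -28.3713   0.6679  -1.0797  -0.6474]
```

View pics/s5.png

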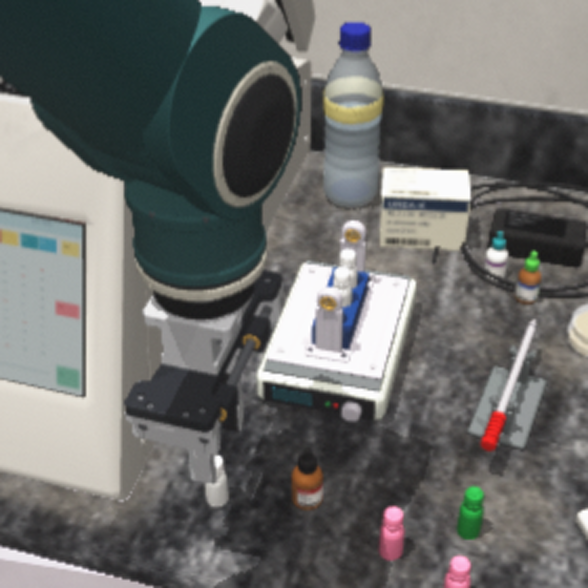

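The wrist is close to the analyser but shows no load. The fingers straddle the left bottle at crop (217,480), so I'll continue down carefully.

>>> jog_arm(
  targets=[
    [[0,0,-10],0],
    [[0,0,-10],0],
    [[0,0,0],0],
  ],
)

```text
clock: 11.05
position: [0.3733, -0.2204, 0.1418]
tcp_rot: [-0.001, 0.707, 0.707, -0.0]
contact_force: [-0.6, -0.7, -0.6]
opening: 0.0569
grasp_force: 0.0
```

>>> jog_arm(
  targets=[
    [[0,0,-7],0],
    [[0,0,-6],0],
    [[0,0,0],0],
  ],
)

```text
clock: 11.35
position: [0.3734, -0.2204, 0.1289]
tcp_rot: [-0.001, 0.707, 0.708, -0.0]
contact_force: [1.1, -0.2, -0.4]
opening: 0.0572
grasp_force: 0.0
```

>>> jog_arm(
  targets=[
    [[0,0,0],0],
    [[0,0,0],0],
    [[0,0,0],0],
    [[0,0,0],0],
    [[0,0,0],0],
  ],
  fingers=255,
)

```text
clock: 11.85
position: [0.3737, -0.2206, 0.1297]
tcp_rot: [0.0, 0.707, 0.708, -0.0]
contact_force: [1.2, 0.9, -0.1]
opening: 0.0207
grasp_force: 1.2
```

>>> jog_arm(
  targets=[
    [[0,0,0],0],
    [[0,0,20],0],
    [[0,0,30],0],
    [[0,0,40],0],
    [[0,0,40],0],
  ],
)

```text
clock: 12.35
position: [0.3733, -0.2202, 0.261]
tcp_rot: [-0.0, 0.707, 0.708, 0.0]
contact_force: [0.4, -1.0, 0.2]
opening: 0.0197
grasp_force: 30.0
```

>>> jog_arm(
  targets=[
    [[0,0,40],0],
    [[0,-27,0],0],
    [[0,-27,0],0],
    [[10,0,0],-1],
    [[10,0,0],-1],
  ],
)

```text
clock: 12.85
position: [0.3935, -0.2752, 0.2996]
tcp_rot: [-0.0, 0.767, 0.641, -0.0]
contact_force: [0.3, 0.7, -1.0]
opening: 0.0194
grasp_force: 30.0
```

>>> jog_arm(
  targets=[
    [[10,0,0],-1],
    [[10,0,0],-1],
    [[10,0,0],-1],
    [[10,0,0],-1],
    [[10,0,0],-1],
  ],
)

```text
clock: 13.35
position: [0.4439, -0.2745, 0.2995]
tcp_rot: [-0.0, 0.888, 0.461, -0.0]
contact_force: [1.0, -0.1, -0.2]
opening: 0.0198
grasp_force: 30.0
```

>>> jog_arm(
  targets=[
    [[10,0,0],-1],
    [[10,0,0],-1],
    [[10,0,0],-1],
    [[10,0,0],-1],
    [[10,0,0],-1],
  ],
)

```text
clock: 13.85
position: [0.4939, -0.2745, 0.2995]
tcp_rot: [-0.0, 0.966, 0.258, -0.0]
contact_force: [-0.2, 0.2, 0.5]
opening: 0.0192
grasp_force: 30.0
```

>>> jog_arm(
  targets=[
    [[10,0,0],-1],
    [[10,0,0],-1],
    [[10,0,0],-1],
    [[10,0,0],-1],
    [[10,0,0],-1],
  ],
)

```text
clock: 14.35
position: [0.5439, -0.2745, 0.2994]
tcp_rot: [-0.0, 0.999, 0.042, -0.0]
contact_force: [-0.4, -0.1, 0.1]
opening: 0.0196
grasp_force: 30.0
```

>>> jog_arm(
  targets=[
    [[13,0,0],-0.6],
    [[0,0,-30],0],
    [[0,0,-30],0],
    [[0,0,0],0],
    [[0,0,0],0],
  ],
)

```text
clock: 14.85
position: [0.5567, -0.2745, 0.2401]
tcp_rot: [-0.0, 1.0, 0.018, -0.0]
contact_force: [0.1, -0.0, 1.4]
opening: 0.0193
grasp_force: 30.0
```

```bash
python3 held.py
```

```text
14.85 [ 0.5567 -0.2745  0.2401] [-0.0002  0.9998  0.0181 -0.0002] 0.019341749172861158 29.957796335220337 [ 0.0761 -0.0058  1.4461]
scene 0.78 [336.3, 208.5, 8.0, 17.9] 157 [ 0.5564 -0.2774  0.1476] [ 0.5499 -0.2848  0.1209] [ 0.5701 -0.2693  0.1669]
scene 0.7 [358.9, 331.2, 13.6, 25.2] 269 [ 0.3572 -0.3813  0.031 ] [ 0.3518 -0.3904 -0.0022] [ 0.3996 -0.3647  0.0566]
scene 0.67 [398.9, 322.9, 15.1, 27.1] 262 [ 0.397  -0.4416  0.0322] [ 0.3916 -0.4519 -0.0013] [ 0.4508 -0.4301  0.0569]
scene 0.56 [391.4, 353.5, 15.4, 27.7] 272 [ 0.3234 -0.4424  0.0338] [ 0.318  -0.4526 -0.0004] [ 0.3735 -0.4317  0.0562]
scene 0.15 [297.9, 203.1, 81.1, 86.3] 4074 [ 0.5393 -0.2871  0.05  ] [ 0.4871 -0.3419 -0.0023] [ 0.7471 -0.1926  0.1517]
top 0.69 [385.7, 208.1, 22.9, 38.7] 658 [ 0.5538 -0.446   0.0087] [ 0.5096 -0.4805 -0.0027] [ 0.6064 -0.4195  0.0582]
top 0.57 [390.0, 286.3, 9.7, 9.0] 68 [ 0.397  -0.4356  0.0483] [ 0.3896 -0.4471  0.0108] [ 0.4074 -0.4273  0.0588]
top 0.36 [392.9, 189.9, 8.9, 72.5] 282 [ 0.5352 -0.4491  0.0486] [ 0.4634 -0.4669 -0.0045] [ 0.6438 -0.4352  0.0586]
```

>>> jog_arm(
  targets=[
    [[1,0,-20],0],
    [[0,0,-14],0],
    [[0,0,0],0],
    [[0,0,0],0],
  ],
)

```text
clock: 15.45
position: [0.5577, -0.2746, 0.206]
tcp_rot: [-0.0, 1.0, 0.018, -0.0]
contact_force: [-0.3, 0.2, 0.3]
opening: 0.0194
grasp_force: 30.0
```

>>> jog_arm(
  targets=[
    [[0,0,-3],0],
    [[0,0,-3],0],
    [[0,0,-2],0],
    [[0,0,0],0],
    [[0,0,0],0],
  ],
)

```text
clock: 15.95
position: [0.5576, -0.2744, 0.1976]
tcp_rot: [-0.0, 1.0, 0.018, -0.0]
contact_force: [0.9, 1.5, -0.8]
opening: 0.0196
grasp_force: 29.9
```

Entered the well without load, so I'll lower the rest and release.

>>> jog_arm(
  targets=[
    [[0,0,-4],0],
    [[0,0,-4],0],
    [[0,0,-3],0],
    [[0,0,0],0],
    [[0,0,0],0],
  ],
)

```text
clock: 16.45
position: [0.5575, -0.2745, 0.1863]
tcp_rot: [-0.0, 1.0, 0.018, -0.0]
contact_force: [1.5, 2.3, -1.4]
opening: 0.0194
grasp_force: 29.9
```

>>> jog_arm(
  targets=[
    [[0,0,0],0],
    [[0,0,0],0],
    [[0,0,0],0],
    [[0,0,0],0],
    [[0,0,0],0],
  ],
  fingers=100,
)

```text
clock: 16.95
position: [0.5576, -0.2747, 0.1867]
tcp_rot: [0.0, 1.0, 0.018, -0.0]
contact_force: [0.6, 0.1, -0.6]
opening: 0.0554
grasp_force: 0.0
```

>>> jog_arm(
  targets=[
    [[0,0,10],0],
    [[0,0,30],0],
    [[0,0,40],0],
    [[0,0,40],0],
    [[-10,-40,0],0],
  ],
)

```text
clock: 17.45
position: [0.5512, -0.3105, 0.3136]
tcp_rot: [0.001, 1.0, 0.022, 0.004]
contact_force: [0.9, 0.5, -0.2]
opening: 0.057
grasp_force: 0.0
```

>>> jog_arm(
  targets=[
    [[-10,-40,0],0],
    [[-20,-40,0],-0.5],
    [[-20,-40,0],-0.6],
    [[-10,-10,0],-0.6],
    [[0,0,0],0],
  ],
)

```text
clock: 17.95
position: [0.4857, -0.4466, 0.3071]
tcp_rot: [0.0, 0.998, -0.059, -0.0]
contact_force: [0.5, 0.3, -1.1]
opening: 0.0573
grasp_force: 0.0
```

```bash
sed -i "s/L=(.374,-.221),R=(.424,-.371),C=(.632,-.268)/F=(.562,-.274),M=(.591,-.273),C=(.62,-.272)/; s/zt=.11 if nm=='C' else .054/zt=.11/; s/(abs(X-x)<.02)/(abs(X-x)<.012)/; s/P\[m\].min(0),P\[m\].max(0))/P[m][:,2].max() if m.any() else 0)/" meas.py; python3 meas.py; python3 - <<'E'
from h import *
o=manip.observe();print(o['clock'],o['position'],o['tcp_rot'])
s=cam('scene');save(s,'s6.png',(170,330,280,480),4)
E
```

```text
top 623.4768008912854
blue 243 [ 591.9 -271.8   95.8   35.1    1.8] 0.07347299846836883
F 31 [ 0.5616 -0.2726  0.1092] 0.11475057796244181
M 35 [ 0.5898 -0.271   0.1095] 0.11567695529904864
C 32 [ 0.6204 -0.2697  0.11  ] 0.114884946369248
eye 50 [ 0.5372 -0.2722  0.1268] [ 0.532  -0.2827  0.1174] [ 0.5583 -0.2618  0.1339]
eye 50 [ 0.6448 -0.269   0.1263] [ 0.6395 -0.28    0.1176] [ 0.6513 -0.2587  0.1366]
housing [ 589.  -270.6  192.2  128.1    1.8]
18.0 [ 0.48728268 -0.44475562  0.30717624] [ 1.48083586e-05  9.98398937e-01 -5.65645232e-02  1.32214112e-04]Traceback (most recent call last):
  File "meas.py", line 29, in <module>
    print('handle',red.sum(),rect(P[red][:,:2]),np.max(Zz[red]))
                                                ~~~~~~^^^^^^^^^
    return _wrapreduction(a, np.maximum, 'max', axis, None, out,
                          keepdims=keepdims, initial=initial, where=where)
    return ufunc.reduce(obj, axis, dtype, out, **passkwargs)
           ~~~~~~~~~~~~^^^^^^^^^^^^^^^^^^^^^^^^^^^^^^^^^^^^^
ValueError: zero-size array to reduction operation maximum which has no identity
```

View pics/s6.png

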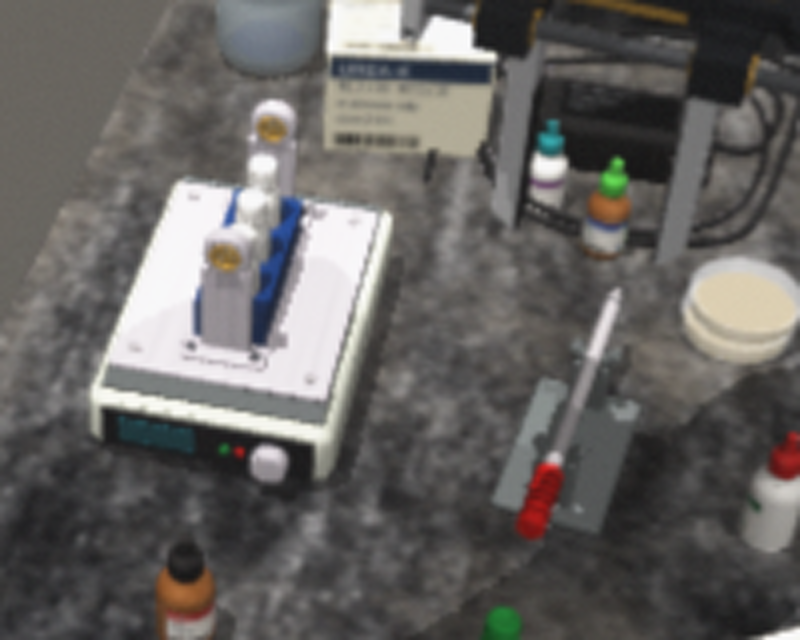

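All three caps are at the same height (about 0.110), so both bottles are seated. The rod handle is at crop (543,495), and the gripper is yawed to match it. Now grasping the rod.

>>> jog_arm(
  targets=[
    [[2,-1,-45],0],
    [[0,0,-45],0],
    [[0,0,-45],0],
    [[0,0,-30],0],
    [[0,0,0],0],
  ],
)

```text
clock: 18.55
position: [0.4894, -0.4427, 0.1379]
tcp_rot: [-0.002, 0.999, -0.055, -0.002]
contact_force: [-0.4, 0.3, -0.7]
opening: 0.0571
grasp_force: 0.0
```

>>> jog_arm(
  targets=[
    [[0,0,-12],0],
    [[0,0,-7],0],
    [[0,0,0],0],
    [[0,0,0],0],
  ],
)

```text
clock: 18.95
position: [0.49, -0.4457, 0.1236]
tcp_rot: [0.0, 0.998, -0.056, 0.0]
contact_force: [0.1, -0.5, 0.7]
opening: 0.0573
grasp_force: 0.0
```

>>> jog_arm(
  targets=[
    [[0,0,0],0],
    [[0,0,0],0],
    [[0,0,0],0],
    [[0,0,0],0],
    [[0,0,0],0],
  ],
  fingers=255,
)

```text
clock: 19.45
position: [0.4896, -0.4456, 0.1227]
tcp_rot: [-0.0, 0.998, -0.056, -0.0]
contact_force: [0.2, 0.8, 0.8]
opening: 0.0205
grasp_force: 0.0
```

>>> jog_arm(
  targets=[
    [[0,0,0],0],
    [[0,0,0],0],
  ],
)

```text
clock: 19.65
position: [0.4896, -0.4455, 0.1226]
tcp_rot: [-0.0, 0.998, -0.056, -0.0]
contact_force: [-1.2, 0.0, -0.2]
opening: 0.013
grasp_force: 30.0
```

>>> jog_arm(
  targets=[
    [[0,0,10],0],
    [[0,0,30],0],
    [[0,0,40],0],
    [[0,0,37],0],
    [[-43,0,0],0.3],
  ],
)

```text
clock: 20.15
position: [0.4516, -0.4452, 0.2454]
tcp_rot: [0.002, 0.999, -0.04, 0.004]
contact_force: [-0.6, 0.4, -1.2]
opening: 0.0133
grasp_force: 30.0
```

>>> jog_arm(
  targets=[
    [[-43,30,0],0.5],
    [[-43,30,0],0.5],
    [[-5,40,0],0.34],
    [[0,40,0],0],
    [[0,25,0],0],
  ],
)

```text
clock: 20.65
position: [0.3592, -0.2811, 0.2404]
tcp_rot: [0.0, 1.0, 0.016, 0.0]
contact_force: [1.3, -0.7, -0.8]
opening: 0.0131
grasp_force: 30.0
```

>>> jog_arm(
  targets=[
    [[0,0,-25],0],
    [[0,0,-20],0],
    [[0,0,0],0],
    [[0,0,0],0],
  ],
)

```text
clock: 21.05
position: [0.3598, -0.2835, 0.1954]
tcp_rot: [-0.0, 1.0, 0.015, -0.0]
contact_force: [0.6, -0.5, 0.5]
opening: 0.0129
grasp_force: 30.0
```

```bash
cat > rod.py <<'E'
from meas import *
o=manip.observe();p=o['position'];print(o['clock'],p,o['tcp_rot'],o['opening'],o['contact_force'],o['ft_torque'])
import sys
for n in('scene','top'):
    s=cam(n)
    for k in('rod_tip','rod_groove','eye_front','eye_rear'):
        print(n,k,[(round(r['p'],2),np.round(r['at'],1),atz(s,r['at'],.117)) for r in manip.pinpoint(n,k)][:2])
    best=None
    for r in manip.silhouettes(n,'rod')[:2]:
        c=cloud(s,r['region']); c=c[(c[:,2]>.09)&(c[:,2]<.145)&(abs(c[:,1]+.277)<.03)]
        if len(c)<10: continue
        # robust line fit y,z vs x on the shaft ahead of the handle
        q=c[c[:,0]>p[0]+.03]; a,b=[np.polyfit(q[:,0]-p[0],q[:,i],1) for i in(1,2)]
        for _ in range(3):
            k=(abs(np.polyval(a,q[:,0]-p[0])-q[:,1])<.006)&(abs(np.polyval(b,q[:,0]-p[0])-q[:,2])<.006)
            if k.sum()<8: break
            q=q[k]; a,b=[np.polyfit(q[:,0]-p[0],q[:,i],1) for i in(1,2)]
        print(n,'rod',round(r['p'],2),len(q),'y',a,'z',b,'deg',np.degrees(np.arctan([a[0],b[0]])),'xmax',c[:,0].max(),'y at tip',np.polyval(a,.158),'z',np.polyval(b,.158))
    save(s,'r_%s_%d.png'%(n,o['clock']*100))
E
python3 rod.py; python3 - <<'E'
import cv2,glob,os
f=max(glob.glob('pics/r_scene_*'),key=os.path.getmtime);im=cv2.imread(f)[170:330,240:440]
cv2.imwrite('pics/s7.png',cv2.resize(im,None,fx=4,fy=3.7,interpolation=cv2.INTER_CUBIC))
E
```

```text
21.05 [ 0.3598 -0.2835  0.1954] [-0.      0.9999  0.0154 -0.    ] 0.012925951929756506 [ 0.5868 -0.5204  0.5132] [ 0.0008  0.0296 -0.0142]
scene rod_tip []
scene rod_groove []
scene eye_front [(0.88, array([230.8, 331.8]), array([ 0.5438, -0.2655,  0.117 ]))]
scene eye_rear [(0.89, array([200.6, 347.1]), array([ 0.6489, -0.2703,  0.117 ])), (0.46, array([237.6, 342.7]), array([ 0.5299, -0.2914,  0.117 ]))]Traceback (most recent call last):
  File "rod.py", line 13, in <module>
    q=c[c[:,0]>p[0]+.03]; a,b=[np.polyfit(q[:,0]-p[0],q[:,i],1) for i in(1,2)]
                               ~~~~~~~~~~^^^^^^^^^^^^^^^^^^^^^^
    raise TypeError("expected non-empty vector for x")
TypeError: expected non-empty vector for x
Traceback (most recent call last):
ValueError: max() iterable argument is empty
```

```bash
python3 - <<'E'
from h import *
a=cam('scene')['image'][160:340,230:430,::-1];b=cam('top')['image'][160:340,270:380,::-1]
cv2.imwrite('pics/s7.png',cv2.resize(np.hstack([a,b]),None,fx=2.58,fy=2.58,interpolation=cv2.INTER_CUBIC))
E
```

```text
(no output)
```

View pics/s7.png

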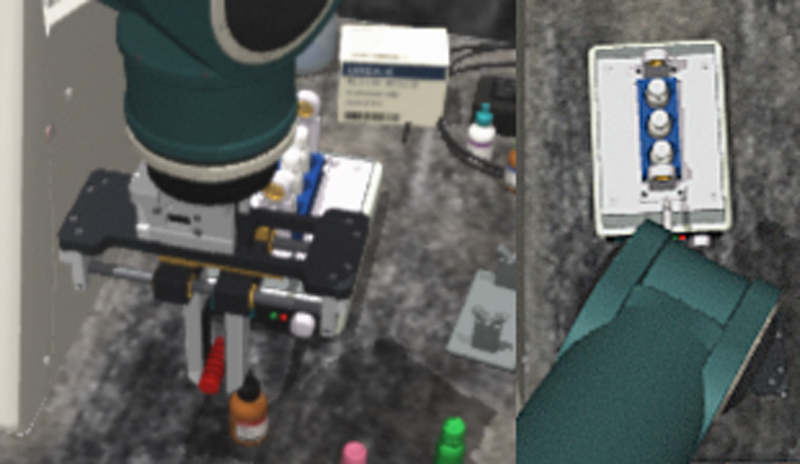

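The top view shows the rod tip at crop (667,203), just short of the front eye. The scene view is blocked by the wrist, so I'll measure tip against eyes in the top camera.

```bash
cat > tip.py <<'E'
from meas import *
import sys
x0,x1=float(sys.argv[1]),float(sys.argv[2])
o=manip.observe();p=o['position'];q=o['tcp_rot'];print(o['clock'],p,'yaw',np.degrees(2*np.arctan2(q[2],q[1])),o['contact_force'],o['ft_torque'])
A=[]
for _ in range(6):
    s=cam('top');c=cloud(s,(lambda m:(m.__setitem__((slice(170,260),slice(290,360)),True),m)[1])(np.zeros((480,640),bool)));A.append(c)
c=np.vstack(A);y=c[:,1]+.0021-.0  # keep raw y below
y=c[:,1]
eye=c[(c[:,2]>.122)&(c[:,2]<.14)&(abs(y+.27)<.02)]
for nm,e in(('front',eye[eye[:,0]<.55]),('rear',eye[eye[:,0]>.635])):print(nm,len(e),e.mean(0),(np.percentile(e,2,axis=0)+np.percentile(e,98,axis=0))/2,'ztop',np.percentile(e[:,2],[50,90]))
for nm,zc in(('cap',.110),):
    k=c[(abs(c[:,2]-zc)<.004)&(c[:,0]>.575)&(c[:,0]<.635)&(abs(y+.27)<.02)]
    print('caps z',k[:,2].mean(),len(k))
r=c[(c[:,2]>.095)&(c[:,2]<.135)&(c[:,0]>x0)&(c[:,0]<x1)&(abs(y+.275)<.02)]
print('rod n',len(r),'xmax',np.percentile(r[:,0],99.5))
for a in np.arange(x0,x1,.008):
    k=r[(r[:,0]>=a)&(r[:,0]<a+.008)]
    if len(k)>3:print(a.round(3),len(k),k.mean(0),'yr',k[:,1].min(),k[:,1].max(),'z med',np.median(k[:,2]))
save(s,'tp_%d.png'%(o['clock']*100),(170,260,290,360),6)
E
python3 tip.py .46 .531
```

```text
21.45 [ 0.3597 -0.2834  0.195 ] yaw 1.759539479342641 [ 0.1011  0.2284 -0.1993] [-0.0031  0.0706 -0.0115]
front 310 [ 0.5304 -0.2731  0.1271] [ 0.5147 -0.2723  0.1281] ztop [0.1269 0.132 ]
rear 250 [ 0.6451 -0.269   0.1276] [ 0.6453 -0.2693  0.1283] ztop [0.1275 0.1316]
caps z 0.10964944475826176 338
rod n 250 xmax 0.516155415322801
0.484 52 [ 0.4886 -0.2774  0.1205] yr -0.27959406118432684 -0.27491593325611335 z med 0.12083899632249634
0.492 64 [ 0.4964 -0.2769  0.1185] yr -0.2797439871359802 -0.27276133944829445 z med 0.11803673161652878
0.5 83 [ 0.504  -0.2762  0.1195] yr -0.2798614317544224 -0.2728386754262166 z med 0.1199860069990997
0.508 45 [ 0.5114 -0.2766  0.1194] yr -0.2799040742609465 -0.27295424868097673 z med 0.11911631148294591
0.516 4 [ 0.5161 -0.2777  0.1154] yr -0.2777078956408827 -0.27770565773706174 z med 0.11527919225581404
```

>>> jog_arm(
  targets=[
    [[0,3.2,0.3],0],
    [[0,0,0],0],
    [[8,0.2,0],0],
    [[0,0,0],0],
    [[0,0,0],0],
  ],
)

```text
clock: 22.25
position: [0.3679, -0.2799, 0.1949]
tcp_rot: [-0.0, 1.0, 0.016, 0.0]
contact_force: [0.0, 0.8, -0.6]
opening: 0.0133
grasp_force: 30.0
```

```bash
python3 tip.py .48 .528
```

```text
22.25 [ 0.3679 -0.2799  0.1949] yaw 1.7907545474633642 [ 0.0472  0.7748 -0.5638] [-0.0091  0.0587 -0.0086]
front 307 [ 0.5317 -0.2727  0.1274] [ 0.5191 -0.2723  0.1283] ztop [0.127  0.1324]
rear 252 [ 0.645  -0.269   0.1279] [ 0.6454 -0.2694  0.1287] ztop [0.128  0.1321]
caps z 0.10965875915924615 349
rod n 252 xmax 0.5233543174229326
0.48 5 [ 0.4869 -0.2772  0.1201] yr -0.27722833878390957 -0.27720981872500305 z med 0.12019205816119684
0.488 34 [ 0.4932 -0.276   0.12  ] yr -0.2773741318399395 -0.2704719758939436 z med 0.1199625811146912
0.496 71 [ 0.5    -0.2736  0.1194] yr -0.27745981910880146 -0.27044261508675993 z med 0.11943016783419066
0.504 61 [ 0.5081 -0.273   0.12  ] yr -0.27534001835041844 -0.270565038494439 z med 0.11969004421590766
0.512 54 [ 0.5157 -0.273   0.1194] yr -0.27543160236800757 -0.2707073291757806 z med 0.1200090494665839
0.52 27 [ 0.5216 -0.2727  0.1172] yr -0.2754701447644388 -0.2708249712399681 z med 0.11706355395298569
```

>>> jog_arm(
  targets=[
    [[8,0.2,0],0],
    [[8,0.3,0],0],
    [[8,0.2,0],0],
    [[0,0,0],0],
    [[0,0,0],0],
  ],
)

```text
clock: 23.05
position: [0.3917, -0.2791, 0.1948]
tcp_rot: [-0.0, 1.0, 0.016, -0.0]
contact_force: [-0.9, 0.2, 0.3]
opening: 0.0131
grasp_force: 30.0
```

>>> jog_arm(
  targets=[
    [[8,0.2,0],0],
    [[8,0.3,0],0],
    [[8,0.2,0],0],
    [[0,0,0],0],
    [[0,0,0],0],
  ],
)

```text
clock: 23.55
position: [0.4157, -0.2784, 0.1948]
tcp_rot: [-0.0, 1.0, 0.016, -0.0]
contact_force: [-0.3, -0.0, -0.9]
opening: 0.0128
grasp_force: 30.0
```

```bash
python3 tip.py .55 .59
```

```text
23.55 [ 0.4157 -0.2784  0.1948] yaw 1.7880256910984722 [-0.3206 -0.0308 -0.8819] [0.0267 0.0318 0.0185]
front 13 [ 0.5453 -0.2757  0.1249] [ 0.5453 -0.2759  0.127 ] ztop [0.1244 0.1266]
rear 258 [ 0.6449 -0.2692  0.1277] [ 0.6454 -0.2694  0.1284] ztop [0.1275 0.1321]
caps z 0.1096234568269107 329
rod n 408 xmax 0.5899244513097559
0.55 91 [ 0.5544 -0.273   0.1166] yr -0.2807312548792887 -0.2667294597466092 z med 0.11905194082692272
0.558 132 [ 0.562  -0.2734  0.1128] yr -0.28085186076328533 -0.2666883060818475 z med 0.11173173425612022
0.566 39 [ 0.5682 -0.2724  0.1163] yr -0.27854398692983234 -0.26921202610359984 z med 0.11746532896685181
0.582 146 [ 0.5861 -0.2714  0.1065] yr -0.2789357160718016 -0.26462072458497155 z med 0.10724269101237204
```

>>> jog_arm(
  targets=[
    [[10,0.3,0],0],
    [[10,0.3,0],0],
    [[10,0.3,0],0],
    [[10,0.3,0],0],
    [[0,0,0],0],
  ],
)

```text
clock: 24.35
position: [0.4571, -0.2769, 0.1948]
tcp_rot: [-0.0, 1.0, 0.016, 0.0]
contact_force: [-0.8, 1.0, -0.1]
opening: 0.0131
grasp_force: 30.0
```

>>> jog_arm(
  targets=[
    [[10,0.3,0],0],
    [[6,0.2,0],0],
    [[0,0,0],0],
    [[0,0,0],0],
  ],
)

```text
clock: 24.75
position: [0.4715, -0.2768, 0.1948]
tcp_rot: [-0.0, 1.0, 0.015, -0.0]
contact_force: [0.6, -0.5, -0.3]
opening: 0.0128
grasp_force: 30.0
```

```bash
python3 - <<'E'
import re;t=open('tip.py').read()
t=t.replace("(c[:,2]>.095)&(c[:,2]<.135)","(c[:,2]>.1155)&(c[:,2]<.126)");open('tip2.py','w').write(t)
E
python3 tip2.py .545 .637
```

```text
24.75 [ 0.4715 -0.2768  0.1948] yaw 1.770152866255654 [ 0.5845 -0.4707 -0.3244] [-0.0204  0.0188 -0.    ]tip2.py:11: RuntimeWarning: Mean of empty slice.
  for nm,e in(('front',eye[eye[:,0]<.55]),('rear',eye[eye[:,0]>.635])):print(nm,len(e),e.mean(0),(np.percentile(e,2,axis=0)+np.percentile(e,98,axis=0))/2,'ztop',np.percentile(e[:,2],[50,90]))
  ret = um.true_divide(
Traceback (most recent call last):
  File "tip2.py", line 11, in <module>
    for nm,e in(('front',eye[eye[:,0]<.55]),('rear',eye[eye[:,0]>.635])):print(nm,len(e),e.mean(0),(np.percentile(e,2,axis=0)+np.percentile(e,98,axis=0))/2,'ztop',np.percentile(e[:,2],[50,90]))
                                                                                                    ~~~~~~~~~~~~~^^^^^^^^^^^^
IndexError: index -1 is out of bounds for axis 0 with size 0
```

```bash
sed -i "s/for nm,e in(('front',eye\[eye\[:,0\]<.55\]),/for nm,e in(/; s/>.635\])):/>.635]),):/" tip2.py; python3 tip2.py .545 .637
```

```text
25.05 [ 0.4714 -0.2769  0.195 ] yaw 1.7537754507016294 [ 0.4849 -0.6721 -0.2609] [ 0.0459  0.0159 -0.0334]
rear 247 [ 0.6452 -0.2691  0.1272] [ 0.6453 -0.2693  0.1281] ztop [0.127  0.1309]
caps z 0.11015671441212889 50
rod n 57 xmax 0.6268291603975641
0.617 47 [ 0.6208 -0.27    0.1205] yr -0.2724938643272152 -0.26771163779844376 z med 0.12038862937656428
0.625 10 [ 0.6263 -0.269   0.1181] yr -0.2701839690098676 -0.2678180239560325 z med 0.11773483833788276
```

Tip is within about 0.5 mm of the rear eye's axis. Advancing to the end.

>>> jog_arm(
  targets=[
    [[8,0.2,0],0],
    [[8,0.3,0],0],
    [[0,0,0],0],
    [[0,0,0],0],
  ],
)

```text
clock: 25.75
position: [0.4878, -0.2761, 0.1947]
tcp_rot: [-0.0, 1.0, 0.016, -0.0]
contact_force: [-0.6, -0.9, -0.1]
opening: 0.0132
grasp_force: 30.0
```

>>> jog_arm(
  targets=[
    [[8,0.2,0],0],
    [[8,0.3,0],0],
    [[7.5,0.2,0],0],
    [[0,0,0],0],
    [[0,0,0],0],
  ],
)

```text
clock: 26.25
position: [0.5112, -0.2755, 0.1947]
tcp_rot: [-0.0, 1.0, 0.016, -0.0]
contact_force: [-0.0, -0.4, -0.4]
opening: 0.0133
grasp_force: 30.0
```

```bash
python3 tip2.py .648 .70; python3 - <<'E'
from h import *
for n in('top','scene'):
    s=cam(n)
    for k in('rod_tip','rod_groove'):
        print(n,k,[(round(r['p'],2),np.round(r['at'],1),atz(s,r['at'],.117).round(4)) for r in manip.pinpoint(n,k)][:3])
    if n=='top': b=s['image'][160:260,290:370,::-1]
    else: a=s['image'][150:250,290:410,::-1]
cv2.imwrite('pics/f1.png',cv2.resize(np.hstack([a,b]),None,fx=4,fy=4,interpolation=cv2.INTER_CUBIC))
E
```

```text
26.25 [ 0.5112 -0.2755  0.1947] yaw 1.7836753857872691 [-0.0034 -0.3702 -0.3821] [ 0.0453  0.0649 -0.0467]
top rod_tip []
top rod_groove []
scene rod_tip []
scene rod_groove []tip2.py:11: RuntimeWarning: Mean of empty slice.
  for nm,e in(('rear',eye[eye[:,0]>.635]),):print(nm,len(e),e.mean(0),(np.percentile(e,2,axis=0)+np.percentile(e,98,axis=0))/2,'ztop',np.percentile(e[:,2],[50,90]))
  ret = um.true_divide(
Traceback (most recent call last):
  File "tip2.py", line 11, in <module>
    for nm,e in(('rear',eye[eye[:,0]>.635]),):print(nm,len(e),e.mean(0),(np.percentile(e,2,axis=0)+np.percentile(e,98,axis=0))/2,'ztop',np.percentile(e[:,2],[50,90]))
                                                                         ~~~~~~~~~~~~~^^^^^^^^^^^^
IndexError: index -1 is out of bounds for axis 0 with size 0
```

View pics/f1.png

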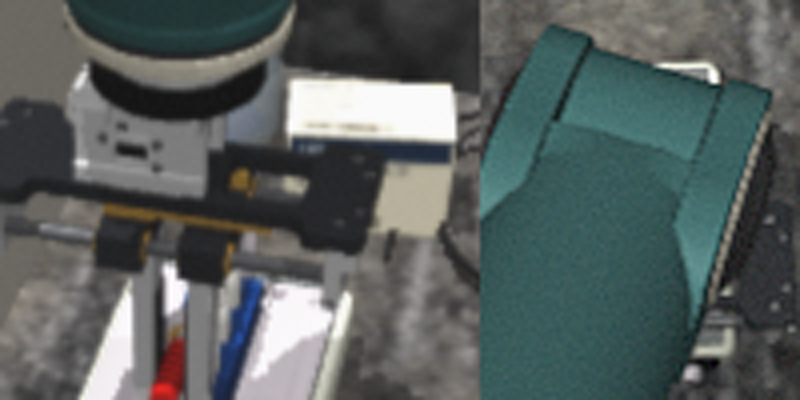

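The wrist hides the eyes in both views: the red handle is at crop (170,370), short of the front eye. By the tip offset tracked earlier, the groove is about 5–6 mm behind the rear eye, with about 7 mm between handle and front eye and no load. I'll add 1 mm, settle and hand in.

>>> jog_arm(
  targets=[
    [[1,0,0],0],
    [[0,0,0],0],
    [[0,0,0],0],
    [[0,0,0],0],
    [[0,0,0],0],
  ],
)

```text
clock: 27.35
position: [0.5121, -0.2756, 0.1949]
tcp_rot: [-0.0, 1.0, 0.015, -0.0]
contact_force: [0.1, -0.1, -0.0]
opening: 0.013
grasp_force: 30.0
```

```bash
python3 - <<'E'
from cell import manip
o=manip.observe();print(o['clock'],o['position'],o['contact_force'],o['ft_torque'],o['opening'],o['grasp_force'])
print(manip.sign_off())
E
```

```text
27.35 [ 0.51207882 -0.27562248  0.19490169] [ 0.11966579 -0.05595346 -0.03902926] [0.04257247 0.00764932 0.0423807 ] 0.013017421720995383 29.99989539384842
the job is handed in; nothing more can be done
None
```

Job handed in at 27 s: both bottles are seated and released, and the rod is through both eyes, held without load; the groove is about 6 mm behind the rear eye by calculation, since the wrist hid it from both cameras.

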